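# Hang up the dip basket, then hold a culture tube slanted over the light plate

## Task

The inspection light plate is needed: lift the steel dip basket off it and hang it by its bail on the hook of the stand, letting go of it there. Then draw the tall culture tube (the longest of the three) up out of the rack and hold it slanted at about 45 degrees with the cap uppermost, in the air over the middle of the light plate with its lower end at least 5 cm above the plate. Finish still holding it there, touching nothing else with it, and leave all the other things where they are.

Things in the scene. Friction and masses are not known exactly. Their poses are not given: they have to be found in the camera images.
- basket_bar (a point): Middle of the bail's top bar (7 mm round, along y), 130 mm above the basket's underside. The stiff bail is fixed to the basket: two upright flat strips, 8 mm wide along x, outer faces 48 mm apart across y, inner 40 mm, joined by this bar. It is open above the basket's rim: grip across both strips from above, just under the bar. Half a turn makes no difference.
- basket: The steel dip basket, about 150 g, standing on the light plate: an open wire box 64 mm along x, 48 mm along y, 42 mm high, with the bail rising from the middle of its y faces to 134 mm. Origin at the centre of its underside, z up.
- hook_trough (a point): Lowest point of the hook, on top of its 8 mm round wire, 200 mm above the table. Axes as the stand's. Towards the free tip (28 mm along -x) the wire rises 17 mm, towards the post (78 mm along +x) 26 mm. Bring the basket in from the tip's side, its bar along the stand's y and passing over the tip with the wire beneath the bar, then lower it; hanging, the bar's axis is 4 mm above this point.
- hookstand: The hook stand, fixed: flat steel base 150 x 110 x 12 mm with a post. Origin on the table straight below the trough; its -x is where the hook's tip points, and the post stands 78 mm along +x. The whole stand is 226 mm high.
- tube_center (a point): Centre, half-way up, of the tall culture tube: glass with a round foot, 22 mm diameter, 165 mm long overall with its cap, about 60 g. z runs along it towards the cap. It stands upright in one of the rack's openings, its foot on the rack's floor 8 mm above the table.
- tube: The same tall tube; origin at the bottom of its foot.
- tube_cap (a point): Centre of the tall tube's round aluminium cap: 26 mm diameter, 34 mm long, 65.5 mm from the tube's centre; in the rack it stands well above the other tubes' caps.
- tube_foot (a point): Bottom of the tall tube's foot, 82.5 mm from its centre.
- rack: Fixed grey tube rack, 142 (x) x 100 (y) mm, top 73 mm above the table, six square openings of 26 mm at 42 mm pitch, three along x and two along y. Origin at the centre of its underside.
- plate_top (a point): Middle of the upper face of the inspection light plate, a fixed flat grey box 140 x 140 x 20 mm with a white top; z is up, the face is 20 mm above the table.
- plate: The same light plate; origin at the centre of its underside.
- short_a_center (a point): Centre of a short culture tube in the rack, same look and cap as the tall one but 115 mm long (its top 123 mm above the table); leave it.
- short_b_center (a point): Centre of the other short culture tube in the rack, 115 mm long; leave it.
- dish: Clear flat culture dish, 92 mm diameter, 17 mm high, on the table; leave it.
- plantbox: Clear box with a plantlet, 70 x 70 x 96 mm, on the table; leave it.
- forceps: Steel forceps, 130 mm long, lying on the table on the robot's side; leave them.
- pen: Black pen, 130 mm long, lying on the table on the robot's side; leave it.

How it is judged:
By the outcome, as a careful person would: the job done as asked, in the order asked, and still so for the second after the job is handed in, while the arm keeps its last pose, push and grip.
It also fails if it takes over 58 s, if anything falls off the work surface, if the arm or the gripper's body presses on something with over 40 N, if the wrist force passes 120 N, or if a joint passes its speed limit or range.

## Robot

A 6-joint arm with a two-finger parallel gripper is mounted at the origin on the work surface. World frame = base frame: x ahead of the robot, y to its left, z up, the work surface at z = 0. Lengths are in mm, angles in degrees, forces in N, time in s.
With the tool pointing down it reaches from about 375 to 900 mm from the base axis. Payload 3.1 kg.
Tool frame: the origin (TCP) lies midway between the tips of the shut fingers; the grasp point (between the pads) lies 19 mm behind it; z points along the fingers, y is the line along which they close (so a half turn about z gives the same grasp; the last joint's range is limited). The gripper opens to 87 mm and grips with 3 to 60 N. Pads are 19 mm wide; open, the fingers measure 117 mm over their backs; the gripper's body (75 mm by 190 mm) begins 51 mm behind the grasp point.
Start: joints at [-87.519, 30.224, 82.088, -0, 67.689, -10.227], TCP at [137.517, -609.66, 222.548] pointing down, gripper open.
Joint ranges: [-176.69, 176.69], [-43.24, 126.21], [12.49, 139.97], [-82, 262], [0, 151.66], [-163.58, 163.58]. Speed limits (degrees/s): [159.86, 159.86, 180, 180, 180, 180].

## Interface

Orientations are given as a 3x3 rotation matrix whose columns are the frame's x, y, z axes.
In Python, from station import get_state, vision, order gives the robot as it stands.
- The arm moves only by the tool send_rows, never from a script. Its argument "increments" is a list of rows, each an object with "claw": the finger opening in cm, from 0 to 8.7; "delta_pos": the shift along the world's x, y, z in cm, a list of three; "twist": the turn, a rotation vector about the world's x, y, z in degrees, a list of three. A call has 1 to 20 rows; each row shifts and turns the commanded pose from where the row before left it; what a row does not reach is not made up. A row lasts 1/8 s, in which the tool goes at most 62.5 mm and 10.7 degrees, less where a joint would pass 70% of its speed; a pose out of reach is approached as far as the arm can. A call with a gripper value outside its range is refused whole. The fingers move at their own pace and stop on an object; the grip force is fixed at half the most. Time passes only in rows, so rows that do not move let the fingers close. It gives the time, the measured TCP pose, the force, the opening and the grip force at its end, in the units of the state.
- get_state(): the state, without advancing time (a new reading comes with each control period).
- vision.capture(name): name is "scene" or "top" or "wrist"; returns the picture (400x640x3 uint8, red, green, blue); there is no depth.
- vision.get_calibration(name): a dict with "fx", "fy", "cx", "cy" (pixels), "R" (3x3) and "t" (3): a world point X has camera coordinates R X + t. Camera axes: x right, y down, z forward; pixel columns grow to the right and rows downward; lengths in mm; the calibration is good to about 2 mm. A picture is of the moment at which its call begins: read the wrist's pose just before it. get_calibration takes no time and is no camera call; for the wrist camera it gives the pose at the moment of the call.
- order.hand_in(): hands the job in; it is judged then, once.
The state is a dict: "t": time; "joint_positions": joint angles; "dq": joint speeds; "effort": joint torques, N m; "position": TCP position; "ee_rot": TCP orientation; "contact_force": force on the tool from outside, world axes, zero at the start; "torque": the same for the moment, N m; "gripper_width": opening from 0.0 (shut) to 1.0 (fully open); "finger_force": force on a finger pad.
Only numpy, scipy, OpenCV 4.12 (cv2) and the standard library are available. Lean on these libraries where they do the work, as an engineer would, in place of code of your own. Each camera call takes 0.05 s, during which the arm holds its last target. There are 200 camera calls.

## Working session

There is one attempt and no reset: what is moved stays moved. The work goes in short steps, Python scripts to look and compute and a tool call to move; the robot and the scene stay as the last step left them, time stands still between calls to the robot, and variables do not carry over. Pictures are saved under pics/ and viewed, at most 10 in all, crops included, and the job is handed in when it is done.

Besides the shell and the picture viewer there is one more tool, called as a command line: name --argument value ..., lists and objects as JSON in quotes. send_rows: Moves the arm, as the interface text tells. Its arguments: {"type":"object","properties":{"increments":{"type":"array","items":{"type":"object","properties":{"claw":{"type":"number"},"delta_pos":{"type":"array","items":{"type":"number"}},"twist":{"type":"array","items":{"type":"number"}}}}}},"required":["increments"]}

```bash
mkdir -p pics; ls; cat > h.py <<'E'
import numpy as np, cv2
from station import get_state, vision, order
def cap(name,f):
    c=vision.get_calibration(name); im=vision.capture(name); cv2.imwrite('pics/'+f,im[:,:,::-1]); 
    np.savez('pics/'+f+'.npz',**{k:np.array(c[k]) for k in c}); return im,c
def load(f): 
    return cv2.imread('pics/'+f),dict(np.load('pics/'+f+'.npz'))
def ray(c,u,v):
    R=np.array(c['R']);t=np.array(c['t']); d=R.T@np.array([(u-c['cx'])/c['fx'],(v-c['cy'])/c['fy'],1]); return -R.T@t,d/np.linalg.norm(d)
def onz(c,u,v,z):
    o,d=ray(c,u,v); return o+d*(z-o[2])/d[2]
def proj(c,X):
    p=np.array(c['R'])@np.array(X,float)+np.array(c['t']); return np.array([c['fx']*p[0]/p[2]+c['cx'],c['fy']*p[1]/p[2]+c['cy']])
def tri(l):
    A=np.zeros((3,3));b=np.zeros(3);ds=[]
    for c,u,v in l:
        o,d=ray(c,u,v);P=np.eye(3)-np.outer(d,d);A+=P;b+=P@o;ds.append((o,P))
    X=np.linalg.solve(A,b); return X,[np.linalg.norm(P@(X-o)) for o,P in ds]
E
python3 - <<'E'
from h import *
for n in('scene','top'):
    im,c=cap(n,n+'1.png'); print(n,c)
E
```

```text
pics
scene {'fx': 506.0074027342022, 'fy': 506.0074027342022, 'cx': 317.73386276213535, 'cy': 202.64965209221236, 'R': array([[ 0.17776346,  0.98381558, -0.0225178 ],
       [ 0.50048071, -0.11008533, -0.85872014],
       [-0.84730113,  0.14137934, -0.51194987]]), 't': array([-121.24839597, -158.50700751, 1600.52988609])}
top {'fx': 424.0164248550291, 'fy': 424.0164248550291, 'cx': 321.6592467757958, 'cy': 205.18097228355893, 'R': array([[ 2.19411581e-02, -9.99759050e-01,  6.53894679e-04],
       [-9.92498798e-01, -2.18604934e-02, -1.20284062e-01],
       [ 1.20269374e-01,  1.99018195e-03, -9.92739299e-01]]), 't': array([  10.51914175,  581.05068158, 1129.13691713])}
```

View pics/scene1.png

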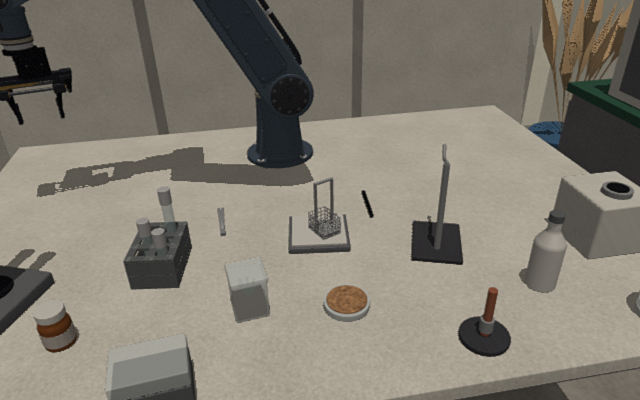

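View pics/top1.png

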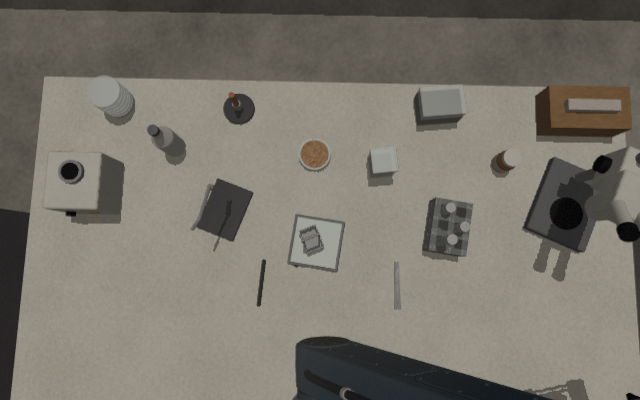

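The scene view shows the basket on its plate at (322,215), the stand at (437,240), and the rack at (158,255) with the tall cap at (165,195). In the top view the plate is at (317,242), the stand base at (225,210), and the rack at (449,227). I'll enlarge the parts that matter.

```bash
python3 - <<'E'
from h import *
s,_=load('scene1.png');t,_=load('top1.png')
f=lambda im,x,y:cv2.resize(im[y:y+75,x:x+100],(400,300),interpolation=cv2.INTER_CUBIC)
a=np.hstack([f(t,180,170),f(t,270,200)]);b=np.hstack([f(s,390,140),f(s,275,175)])
cv2.imwrite('pics/z1.png',np.vstack([a,b]))
a=np.hstack([f(t,400,190),f(s,110,180)])
cv2.imwrite('pics/z2.png',a)
E
```

```text
(no output)
```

View pics/z1.png

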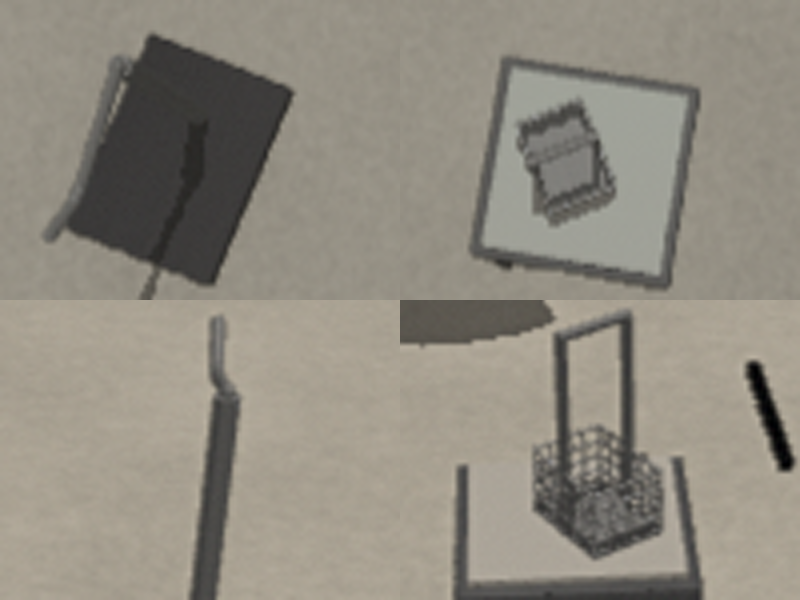

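View pics/z2.png

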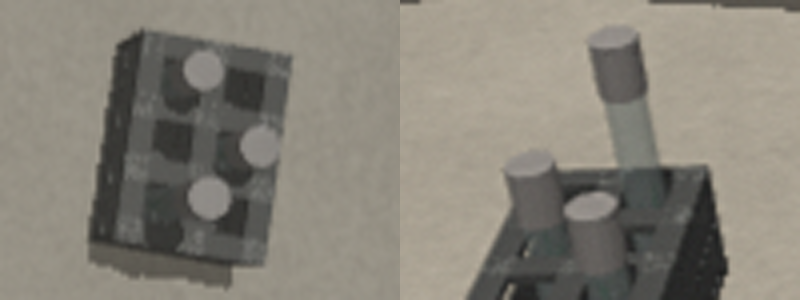

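z1 shows the hook tip at top-view pixel (192,229) and the post end at (210,186). The basket bar ends are at top (302,239.5) and (319.5,234), and at scene (315,184) and (332.5,179). z2 shows the tall cap's top at scene (163,189), which should match the lowest cap in the top view, at (452,240).

```bash
python3 - <<'E'
from h import *
_,S=load('scene1.png');_,T=load('top1.png')
p=lambda n,x,y:print(n,np.round(x,1),np.round(y,1))
q=lambda cx,cy,x,y:(cx+x/4-.4,cy+y/4-.4)
ang=lambda v:np.degrees(np.arctan2(v[1],v[0]))
tp=lambda a,b:q(180,170,a,b); bk=lambda a,b:q(270,200,a-400,b)
C=[onz(T,*tp(*a),12) for a in[(150,35),(293,93),(212,285),(68,228)]]
p('base ctr',np.mean(C,0),[np.linalg.norm(C[i]-C[i-1]) for i in range(4)]); p('ang',ang(C[0]-C[3]),ang(C[1]-C[2]))
tip=tri([(T,*tp(47,238)),(S,*q(390,140,218,18))]);p('tip',*tip)
post=tri([(T,*tp(120,62)),(S,*q(390,140,228,97))]);p('post',*post);p('ang tip-post',ang(post[0]-tip[0]),np.linalg.norm(post[0]-tip[0]))
t2=onz(T,*tp(47,238),214);p2=onz(T,*tp(120,62),222);p('alt',t2,p2);p('',ang(p2-t2),np.linalg.norm((p2-t2)[:2]))
b=[tri([(T,*bk(527,158)),(S,*q(275,175,560-400,35))]),tri([(T,*bk(598,135)),(S,*q(275,175,630-400,15))])]
for x in b:p('bar',*x)
d=b[1][0]-b[0][0];p('bar mid',(b[0][0]+b[1][0])/2,[ang(d),np.linalg.norm(d)])
P=[onz(T,*bk(*a),20) for a in[(508,60),(697,90),(667,287),(474,253)]];p('plate',np.mean(P,0),[ang(P[0]-P[3]),ang(P[1]-P[2])]);p('',[np.linalg.norm(P[i]-P[i-1]) for i in range(4)],0)
for a in [(204,70),(260,147),(208,200)]:
    for z in(123,173):p('cap %d'%z,onz(T,*q(400,190,*a),z),0)
p('tall',*tri([(T,*q(400,190,208,200)),(S,*q(110,180,613-400,36))]))
R=[onz(T,*q(400,190,*a),73) for a in[(143,30),(293,55),(265,267),(93,240)]]
p('rack',np.mean(R,0),[ang(R[0]-R[3]),ang(R[1]-R[2])]);p('',[np.linalg.norm(R[i]-R[i-1]) for i in range(4)],0)
s=get_state();print(s['position'],s['ee_rot'])
E
```

```text
base ctr [565.4 293.8  12. ] [146.2 109.8 144.7 108.6]
ang -20.0 -20.4
tip [496.8 321.7 214.1] [0.2 0.2]
post [599.6 284.  219.5] [0.1 0.1]
ang tip-post -20.2 109.6
alt [496.9 321.9 214. ] [599.1 283.2 222. ]
 -20.7 109.3
bar [479.8  52.2 140.5] [19.3 19.3]
bar [500.3  47.7 161.7] [20.3 20.3]
bar mid [490.   49.9 151.1] [-12.5  29.8]
plate [478.6  36.   20. ] [-8.3 -7.7]
 [134.5 132.6 136.5 133.9] 0
cap 123 [ 572.3 -303.9  123. ] 0
cap 173 [ 566.2 -288.7  173. ] 0
cap 123 [ 524.2 -338.5  123. ] 0
cap 173 [ 520.3 -321.7  173. ] 0
cap 123 [ 490.1 -305.2  123. ] 0
cap 173 [ 487.8 -289.9  173. ] 0
tall [ 487.9 -290.4  171.2] [0.1 0.1]
rack [ 527.1 -314.8   73. ] [-13.8  -8.6]
 [143.9 100.5 141.9 113.5] 0
[ 137.50104469 -609.03325853  221.67653767] [[ 9.75500339e-01  2.19997912e-01 -8.65394444e-05]
 [ 2.19997674e-01 -9.75498534e-01  1.90639973e-03]
 [ 3.34984859e-04 -1.87873206e-03 -9.99998179e-01]]
```

The bar ends were cross-matched, since left in the top view is +y and right in the scene view is +y. I'll fix that.

```bash
python3 - <<'E'
from h import *
_,S=load('scene1.png');_,T=load('top1.png')
q=lambda cx,cy,x,y:(cx+x/4-.4,cy+y/4-.4)
tl=q(270,200,127,158);tr=q(270,200,198,135);sl=q(275,175,160,35);sr=q(275,175,230,15)
a=tri([(T,*tl),(S,*sr)]);b=tri([(T,*tr),(S,*sl)]);print(a,b)
d=a[0]-b[0];print((a[0]+b[0])/2,np.degrees(np.arctan2(d[1],d[0])),np.linalg.norm(d))
for z in (150,):
  A=onz(T,*tl,z);B=onz(T,*tr,z);d=A-B;print((A+B)/2,np.degrees(np.arctan2(d[1],d[0])),np.linalg.norm(d))
E
```

```text
(array([482.10134141,  71.48314043, 150.11427447]), [np.float64(0.5521264207351569), np.float64(0.5521264207351309)]) (array([497.1614991 ,  28.83447862, 150.5561335 ]), [np.float64(1.0431513776694248), np.float64(1.0431513776694628)])
[489.63142025  50.15880953 150.33520399] 109.44921956088987 45.23175812629646
[489.52242016  49.37537734 150.        ] 109.20022806323354 45.677719560627665
```

The bar comes out at (489.6, 50, 150), matching the height it must have, with its length along 109.4°. The trough is near (524.7, 311.4) with the stand's yaw at -20.2°. Next I'll travel above the basket.

send_rows --increments '[{"claw": 8.7,"delta_pos": [2.2,4.12,-0.1],"twist": [0,0,0.42]},{"claw": 8.7,"delta_pos": [2.2,4.12,-0.1],"twist": [0,0,0.42]},{"claw": 8.7,"delta_pos": [2.2,4.12,-0.1],"twist": [0,0,0.42]},{"claw": 8.7,"delta_pos": [2.2,4.12,-0.1],"twist": [0,0,0.42]},{"claw": 8.7,"delta_pos": [2.2,4.12,-0.1],"twist": [0,0,0.42]},{"claw": 8.7,"delta_pos": [2.2,4.12,-0.1],"twist": [0,0,0.42]},{"claw": 8.7,"delta_pos": [2.2,4.12,-0.1],"twist": [0,0,0.42]},{"claw": 8.7,"delta_pos": [2.2,4.12,-0.1],"twist": [0,0,0.42]},{"claw": 8.7,"delta_pos": [2.2,4.12,-0.1],"twist": [0,0,0.42]},{"claw": 8.7,"delta_pos": [2.2,4.12,-0.1],"twist": [0,0,0.42]},{"claw": 8.7,"delta_pos": [2.2,4.12,-0.1],"twist": [0,0,0.42]},{"claw": 8.7,"delta_pos": [2.2,4.12,-0.1],"twist": [0,0,0.42]},{"claw": 8.7,"delta_pos": [2.2,4.12,-0.1],"twist": [0,0,0.42]},{"claw": 8.7,"delta_pos": [2.2,4.12,-0.1],"twist": [0,0,0.42]},{"claw": 8.7,"delta_pos": [2.2,4.12,-0.1],"twist": [0,0,0.42]},{"claw": 8.7,"delta_pos": [2.2,4.12,-0.1],"twist": [0,0,0.42]},{"claw": 8.7,"delta_pos": [0,0,0],"twist": [0,0,0]}]'

```text
t: 2.22
position: [490.5, 52.0, 206.3]
ee_rot: [[0.941, 0.337, 0.001], [0.337, -0.941, 0.0], [0.001, -0.0, -1.0]]
contact_force: [-0.6, -0.4, 0.3]
gripper_width: 1.001
finger_force: 0.0
```

```bash
python3 - <<'E'
from h import *
im,c=cap('wrist','w1.png');s=get_state();print(s['t'],s['position'],s['ee_rot'],s['joint_positions'])
for n,X in dict(bar=[489.6,50,150],e1=[482.1,71.5,150],e2=[497,29,150]).items(): print(n,proj(c,X))
E
```

```text
2.275 [489.40134645  50.66632253 206.13246485] [[ 9.41990387e-01  3.35638459e-01 -9.67798336e-04]
 [ 3.35638451e-01 -9.41990870e-01 -1.75450904e-04]
 [-9.70545268e-04 -1.59557269e-04 -9.99999516e-01]] [-7.11693090e+00  2.13956149e+01  1.01831951e+02 -2.01253334e-02
  5.68262133e+01  6.32827175e+01]
bar [313.59044485 215.43128683]
e1 [281.45326699 215.13587392]
e2 [345.00332172 215.6256341 ]
```

View pics/w1.png

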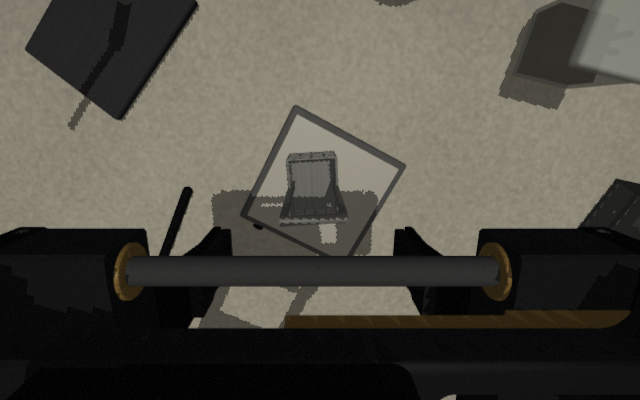

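The wrist view shows the bar at row 218, columns 281–347. The prediction was row 215, columns 281–345, so it agrees. I'll descend and grip.

send_rows --increments '[{"claw": 8.7,"delta_pos": [0,0,-1.4],"twist": [0,0,0]},{"claw": 8.7,"delta_pos": [0,0,-1.4],"twist": [0,0,0]},{"claw": 8.7,"delta_pos": [0,0,-1.4],"twist": [0,0,0]},{"claw": 8.7,"delta_pos": [0,0,-1.4],"twist": [0,0,0]},{"claw": 8.7,"delta_pos": [0,0,-1.4],"twist": [0,0,0]},{"claw": 8.7,"delta_pos": [0,0,-1.4],"twist": [0,0,0]},{"claw": 8.7,"delta_pos": [0,0,0],"twist": [0,0,0]},{"claw": 4.5,"delta_pos": [0,0,0],"twist": [0,0,0]},{"claw": 4.5,"delta_pos": [0,0,0],"twist": [0,0,0]},{"claw": 4.5,"delta_pos": [0,0,0],"twist": [0,0,0]},{"claw": 4.5,"delta_pos": [0,0,0],"twist": [0,0,0]},{"claw": 4.5,"delta_pos": [0,0,0],"twist": [0,0,0]},{"claw": 4.5,"delta_pos": [0,0,0],"twist": [0,0,0]}]'

```text
t: 3.9
position: [489.5, 49.8, 122.7]
ee_rot: [[0.943, 0.332, 0.0], [0.332, -0.943, 0.0], [0.0, -0.0, -1.0]]
contact_force: [-0.2, 1.2, 1.9]
gripper_width: 0.547
finger_force: 30.0
```

Gripped at 47.6 mm opening with 30 N. I'll lift, then carry the basket to the tip's side while turning it.

send_rows --increments '[{"claw": 4.5,"delta_pos": [0,0,0.7],"twist": [0,0,0]},{"claw": 4.5,"delta_pos": [0,0,1.5],"twist": [0,0,0]},{"claw": 4.5,"delta_pos": [0,0,2],"twist": [0,0,0]},{"claw": 4.5,"delta_pos": [0,0,2],"twist": [0,0,0]},{"claw": 4.5,"delta_pos": [0,0,2],"twist": [0,0,0]},{"claw": 4.5,"delta_pos": [0,0,1.8],"twist": [0,0,0]},{"claw": 4.5,"delta_pos": [-0.41,2.44,0],"twist": [0,0,-3.3]},{"claw": 4.5,"delta_pos": [-0.41,2.44,0],"twist": [0,0,-3.3]},{"claw": 4.5,"delta_pos": [-0.41,2.44,0],"twist": [0,0,-3.3]},{"claw": 4.5,"delta_pos": [-0.41,2.44,0],"twist": [0,0,-3.3]},{"claw": 4.5,"delta_pos": [-0.41,2.44,0],"twist": [0,0,-3.3]},{"claw": 4.5,"delta_pos": [-0.41,2.44,0],"twist": [0,0,-3.3]},{"claw": 4.5,"delta_pos": [-0.41,2.44,0],"twist": [0,0,-3.3]},{"claw": 4.5,"delta_pos": [-0.41,2.44,0],"twist": [0,0,-3.3]},{"claw": 4.5,"delta_pos": [-0.41,2.44,0],"twist": [0,0,-3.3]},{"claw": 4.5,"delta_pos": [-0.41,2.44,0],"twist": [0,0,-3.3]},{"claw": 4.5,"delta_pos": [-0.41,2.44,0],"twist": [0,0,-3.3]},{"claw": 4.5,"delta_pos": [-0.41,2.44,0],"twist": [0,0,-3.3]},{"claw": 4.5,"delta_pos": [0,0,0],"twist": [0,0,0]},{"claw": 4.5,"delta_pos": [0,0,0],"twist": [0,0,0]}]'

```text
t: 6.4
position: [440.0, 341.7, 222.4]
ee_rot: [[0.939, -0.344, -0.001], [-0.344, -0.939, -0.001], [-0.0, 0.001, -1.0]]
contact_force: [0.3, -0.7, -0.9]
gripper_width: 0.546
finger_force: 30.0
```

```bash
python3 - <<'E'
from h import *
s=get_state();print(s['t'],s['position'],s['ee_rot'],s['joint_positions'])
im,c=cap('wrist','w2.png');i2,c2=cap('scene','s2.png')
P=s['position']
for n,X in dict(bar=P+[0,0,27.3],tip=[496.8,321.7,214],tr=[524.7,311.4,196]).items(): print(n,proj(c,X),proj(c2,X))
cv2.imwrite('pics/z3.png',np.hstack([cv2.resize(im,(400,250))[:,:,::-1],cv2.resize(i2[110:235,360:560],(400,250))[:,:,::-1]]))
E
```

```text
6.4 [440.02326359 341.67370361 222.3815589 ] [[ 9.38926068e-01 -3.44118349e-01 -6.32492130e-04]
 [-3.44118852e-01 -9.38925507e-01 -1.05223778e-03]
 [-2.31768666e-04  1.20562595e-03 -9.99999246e-01]] [ 2.63573504e+01  2.50275598e+01  9.19058005e+01 -4.25249018e-02
  6.31258842e+01  1.36504602e+02]
bar [311.33246648 269.60997407] [444.43340756 118.78198478]
tip [310.01917921 131.31555623] [444.17237516 144.11201172]
tr [310.31440406  73.99370499] [443.80417158 157.32645283]
```

View pics/z3.png

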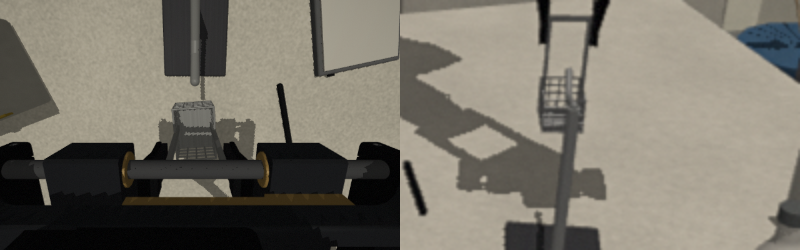

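The wrist view puts the hook tip at (312,131), as predicted. The scene view shows the wire between the strips and below the bar. I'll go in over the tip, then lower.

send_rows --increments '[{"claw": 4.5,"delta_pos": [0.85,-0.3,0],"twist": [0,0,0]},{"claw": 4.5,"delta_pos": [0.85,-0.3,0],"twist": [0,0,0]},{"claw": 4.5,"delta_pos": [0.85,-0.3,0],"twist": [0,0,0]},{"claw": 4.5,"delta_pos": [0.85,-0.3,0],"twist": [0,0,0]},{"claw": 4.5,"delta_pos": [0.85,-0.3,0],"twist": [0,0,0]},{"claw": 4.5,"delta_pos": [0.85,-0.3,0],"twist": [0,0,0]},{"claw": 4.5,"delta_pos": [0.85,-0.3,0],"twist": [0,0,0]},{"claw": 4.5,"delta_pos": [0.85,-0.3,0],"twist": [0,0,0]},{"claw": 4.5,"delta_pos": [0.85,-0.3,0],"twist": [0,0,0]},{"claw": 4.5,"delta_pos": [0.85,-0.3,0],"twist": [0,0,0]},{"claw": 4.5,"delta_pos": [0,0,0],"twist": [0,0,0]},{"claw": 4.5,"delta_pos": [0,0,-0.9],"twist": [0,0,0]},{"claw": 4.5,"delta_pos": [0,0,-0.9],"twist": [0,0,0]},{"claw": 4.5,"delta_pos": [0,0,-0.9],"twist": [0,0,0]},{"claw": 4.5,"delta_pos": [0,0,-0.8],"twist": [0,0,0]},{"claw": 4.5,"delta_pos": [0,0,-0.5],"twist": [0,0,0]},{"claw": 4.5,"delta_pos": [0,0,-0.3],"twist": [0,0,0]},{"claw": 4.5,"delta_pos": [0,0,0],"twist": [0,0,0]},{"claw": 4.5,"delta_pos": [0,0,0],"twist": [0,0,0]}]'

```text
t: 8.88
position: [525.6, 312.4, 179.9]
ee_rot: [[0.939, -0.345, 0.001], [-0.345, -0.939, 0.0], [0.001, -0.0, -1.0]]
contact_force: [0.3, 0.3, -1.4]
gripper_width: 0.544
finger_force: 30.0
```

```bash
python3 - <<'E'
from h import *
i2,c2=cap('scene','s3.png');i3,c3=cap('top','t3.png')
P=get_state()['position'];print(P,proj(c2,P+[0,0,27.3]),proj(c3,P+[0,0,27.3]))
cv2.imwrite('pics/z4.png',np.hstack([cv2.resize(i2[110:235,380:510],(390,375))[:,:,::-1],cv2.resize(i3[150:275,150:280],(390,375))[:,:,::-1]]))
E
```

```text
[525.51783631 312.41331234 179.89481051] [444.94038721 152.75487049] [197.04351843 217.08757768]
```

View pics/z4.png

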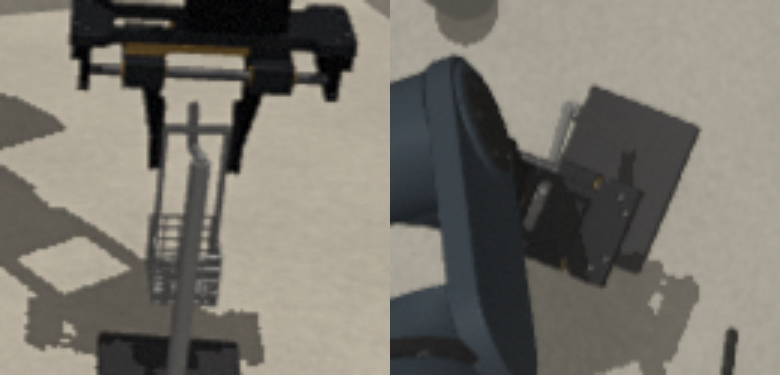

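The scene view shows the bar at row 153, with the wire passing under it between the post and the tip. I'll lower the last few mm.

send_rows --increments '[{"claw": 4.5,"delta_pos": [0,0,-0.15],"twist": [0,0,0]},{"claw": 4.5,"delta_pos": [0,0,-0.15],"twist": [0,0,0]},{"claw": 4.5,"delta_pos": [0,0,0],"twist": [0,0,0]}]'

```text
t: 9.35
position: [525.2, 312.3, 176.4]
ee_rot: [[0.939, -0.345, -0.0], [-0.345, -0.939, -0.0], [-0.0, 0.0, -1.0]]
contact_force: [0.0, 0.1, -1.7]
gripper_width: 0.545
finger_force: 30.0
```

send_rows --increments '[{"claw": 4.5,"delta_pos": [0,0,-0.1],"twist": [0,0,0]},{"claw": 4.5,"delta_pos": [0,0,-0.1],"twist": [0,0,0]},{"claw": 4.5,"delta_pos": [0,0,0],"twist": [0,0,0]}]'

```text
t: 9.72
position: [525.5, 312.4, 175.4]
ee_rot: [[0.939, -0.345, 0.001], [-0.345, -0.939, 0.0], [0.001, -0.0, -1.0]]
contact_force: [-1.8, -0.3, 4.7]
gripper_width: 0.549
finger_force: 30.0
```

Contact with the hook shows 4.7 N upward. I'll open and rise straight up.

send_rows --increments '[{"claw": 4.7,"delta_pos": [0,0,0.05],"twist": [0,0,0]},{"claw": 5.2,"delta_pos": [0,0,0],"twist": [0,0,0]},{"claw": 6,"delta_pos": [0,0,0],"twist": [0,0,0]},{"claw": 7,"delta_pos": [0,0,0],"twist": [0,0,0]},{"claw": 8,"delta_pos": [0,0,0],"twist": [0,0,0]},{"claw": 8,"delta_pos": [0,0,0],"twist": [0,0,0]},{"claw": 8,"delta_pos": [0,0,0.5],"twist": [0,0,0]},{"claw": 8,"delta_pos": [0,0,1.5],"twist": [0,0,0]},{"claw": 8,"delta_pos": [0,0,2],"twist": [0,0,0]},{"claw": 8,"delta_pos": [0,0,2],"twist": [0,0,0]},{"claw": 8,"delta_pos": [0,0,2],"twist": [0,0,0]},{"claw": 8,"delta_pos": [0,0,1],"twist": [0,0,0]}]'

```text
t: 11.22
position: [526.1, 312.7, 267.5]
ee_rot: [[0.939, -0.345, 0.003], [-0.345, -0.939, 0.001], [0.003, -0.002, -1.0]]
contact_force: [0.7, -0.0, 0.4]
gripper_width: 0.918
finger_force: 0.0
```

```bash
python3 - <<'E'
from h import *
i2,c2=cap('scene','s4.png');i3,c3=cap('wrist','w4.png')
s=get_state();P=s['position'];print(s['t'],P,s['joint_positions'])
cv2.imwrite('pics/z5.png',np.hstack([cv2.resize(i2[110:235,380:510],(390,375))[:,:,::-1],cv2.resize(i3,(400,375))[:,:,::-1]]))
E
```

```text
11.325 [526.12794861 312.66219047 266.96304949] [2.02719161e+01 2.65050097e+01 8.12266568e+01 9.63922836e-04
 7.20587792e+01 1.30443002e+02]
```

View pics/z5.png

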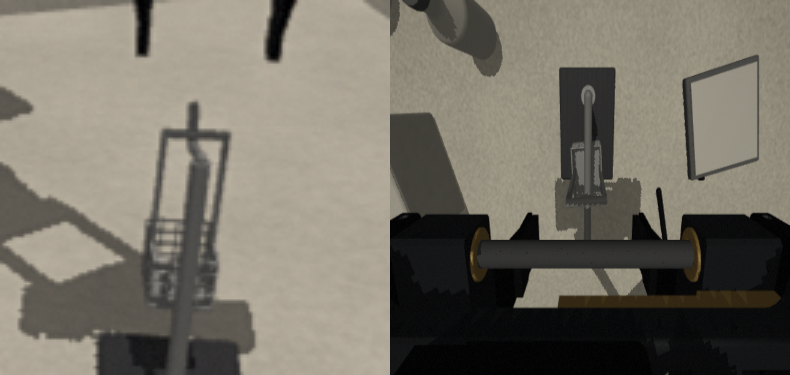

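The basket hangs on the hook, bar in the trough, and the gripper is clear. Next I'll go to the tall tube, turning the fingers to close along y.

send_rows --increments '[{"claw": 8,"delta_pos": [-0.27,-4.3,0],"twist": [0,0,1.44]},{"claw": 8,"delta_pos": [-0.27,-4.3,0],"twist": [0,0,1.44]},{"claw": 8,"delta_pos": [-0.27,-4.3,0],"twist": [0,0,1.44]},{"claw": 8,"delta_pos": [-0.27,-4.3,0],"twist": [0,0,1.44]},{"claw": 8,"delta_pos": [-0.27,-4.3,0],"twist": [0,0,1.44]},{"claw": 8,"delta_pos": [-0.27,-4.3,0],"twist": [0,0,1.44]},{"claw": 8,"delta_pos": [-0.27,-4.3,-0.4],"twist": [0,0,1.44]},{"claw": 8,"delta_pos": [-0.27,-4.3,-0.4],"twist": [0,0,1.44]},{"claw": 8,"delta_pos": [-0.27,-4.3,-0.4],"twist": [0,0,1.44]},{"claw": 8,"delta_pos": [-0.27,-4.3,-0.4],"twist": [0,0,1.44]},{"claw": 8,"delta_pos": [-0.27,-4.3,-0.4],"twist": [0,0,1.44]},{"claw": 8,"delta_pos": [-0.27,-4.3,-0.4],"twist": [0,0,1.44]},{"claw": 8,"delta_pos": [-0.27,-4.3,-0.4],"twist": [0,0,1.44]},{"claw": 8,"delta_pos": [-0.27,-4.3,-0.4],"twist": [0,0,1.44]},{"claw": 8,"delta_pos": [0,0,0],"twist": [0,0,0]},{"claw": 8,"delta_pos": [0,0,0],"twist": [0,0,0]}]'

```text
t: 13.32
position: [486.9, -288.8, 232.3]
ee_rot: [[1.0, -0.001, -0.002], [-0.001, -1.0, 0.002], [-0.002, -0.002, -1.0]]
contact_force: [0.3, 0.3, 0.2]
gripper_width: 0.92
finger_force: 0.0
```

```bash
python3 - <<'E'
from h import *
im,c=cap('wrist','w5.png');s=get_state();print(s['t'],s['position'],s['joint_positions'])
print(proj(c,[487.9,-290.2,173]))
E
```

```text
13.375 [ 487.09461374 -288.38401052  232.54094164] [-4.19493523e+01  2.50389619e+01  8.99588467e+01  2.65133358e-02
  6.51157320e+01  4.80288935e+01]
[313.51203645 210.89630483]
```

View pics/w5.png

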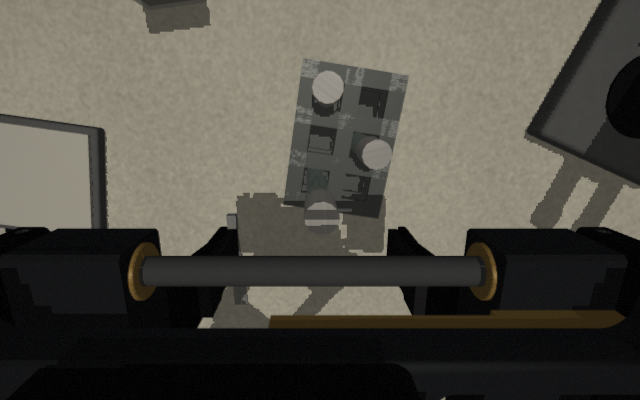

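The tall cap appears near (322,216), against a prediction of (313.5,211). I'll measure it properly.

```bash
python3 - <<'E'
from h import *
im,c=load('w5.png');_,T=load('top1.png')
g=im.mean(2)
for r in (204,208,216,222,228,232): print(r,g[r,296:350:2].astype(int))
for u,v in((322,216),(322,212),(313.5,211)): print(onz(c,u,v,173))
t,_=load('top1.png');print(t[234:246,446:460].mean(2).astype(int))
E
```

```text
204 [ 35  36  35  36  51  62  66  68  82 134 126 126 125 125 131 126 124 120
  80  64  48  35  34  36  37  36  35]
208 [ 74  73  75  76  66  63 114 122 125 128 126 125 126 126 130 126 123 127
 125 121  75  48  46  48  47  49  46]
216 [ 79  78  78  75  67  71  67  67  69  68  68  68  69  68  71  68  67  67
  69  67  69  75 132 129  80  81  78]
222 [ 78  79  76  76  82 128 123 121 125 124 124 123 124 123 128 124 121 125
 122 123 127 125 136  73  77  76  77]
228 [ 73  76  77  77  77  77  69  66  68  67  69  69  67  67  70  68  67  68
  67  68  75  92 140 135 135 129  79]
232 [ 76  79  78  79  76  73  75  75  75  69  69  67  68  66  69  68  68  70
  81  81  79  78  91 132 131 131  77]
[ 484.06700346 -296.30759608  173.        ]
[ 487.0798583  -296.28232282  173.        ]
[ 487.82227661 -290.19151086  173.        ]
[[ 85  90  96 100 115 119 122 115 100  75  55  54  52  51]
 [ 79  75  97 120 138 138 140 139 140 116  84  57  52  52]
 [ 71  75 128 139 140 138 139 139 137 138 123  77  65  64]
 [ 69 103 135 139 140 138 139 138 137 137 138 103  87  84]
 [ 64 127 138 139 139 139 139 139 137 137 136 111  83  82]
 [ 66 126 138 139 140 138 138 139 137 137 137 113  68  70]
 [ 67 118 136 139 140 138 138 139 138 137 137 109  65  52]
 [ 65  89 132 139 139 138 139 139 136 136 137  80  55  53]
 [ 68  66 121 135 138 137 138 139 136 137 125  68  53  52]
 [ 68  68  77 112 128 134 138 139 127 121  76  51  52  52]
 [ 72  74  71  71  96 115 123 122  93  57  49  50  51  53]
 [ 82  83  81  79  81  83  83  69  56  53  49  51  52  51]]
```

```bash
python3 - <<'E'
from h import *
_,c=load('w5.png');_,T=load('top1.png');_,S=load('scene1.png')
print(onz(c,328,87,123),onz(c,376,154,123),'top 572.3,-303.9 524.2,-338.5')
print(onz(c,302,59,73),onz(c,408,75,73)); q=lambda x,y:onz(T,400+x/4-.4,190+y/4-.4,73); print(q(143,30),q(293,55))
s=lambda x,y,z:onz(S,110+x/4-.4,180+y/4-.4,z); print('scene',s(132,162,123),s(193,206,123),s(213,36,173))
for n,C in(('w',c),('t',T)): print(n,-np.array(C['R']).T@C['t'])
print(tri([(c,322,217),(T,451.6,239.6),(S,162.9,188.6)]), tri([(c,322,217),(S,162.9,188.6)]),tri([(c,322,217),(T,451.6,239.6)]))
E
```

```text
[ 575.3767196 -301.6604439  123.       ] [ 522.17787519 -342.5359501   123.        ] top 572.3,-303.9 524.2,-338.5
[ 603.16424011 -279.57383276   73.        ] [ 589.34418885 -378.29059886   73.        ]
[ 604.41366449 -278.90304395   73.        ] [ 589.83195504 -378.38245533   73.        ]
scene [ 525.73139425 -336.40937721  123.        ] [ 574.67194443 -301.52019492  123.        ] [ 491.30067904 -289.72040291  173.        ]
w [ 557.37216496 -289.70118862  395.01049311]
t [ 440.66070992   20.97147386 1190.82285019]
(array([ 485.32987009, -292.62485879,  170.37624711]), [np.float64(4.63957888051166), np.float64(3.185143066997416), np.float64(2.0505551204001295)]) (array([ 480.8681933 , -293.98798726,  167.17429893]), [np.float64(2.5473106890835533), np.float64(2.5473106890833983)]) (array([ 485.67293054, -293.28485494,  172.70757432]), [np.float64(3.81217784262895), np.float64(3.8121778426290795)])
```

The rack corners agree to 1 mm, but the cap differs by several mm. I'll go part way toward it and look again from nearer.

send_rows --increments '[{"claw": 8,"delta_pos": [-0.1,-0.3,-1.2],"twist": [0,0,0]},{"claw": 8,"delta_pos": [0,-0.2,-1.2],"twist": [0,0,0]},{"claw": 8,"delta_pos": [0,0,-1],"twist": [0,0,0]},{"claw": 8,"delta_pos": [0,0,0],"twist": [0,0,0]},{"claw": 8,"delta_pos": [0,0,0],"twist": [0,0,0]}]'

```text
t: 14.0
position: [486.7, -294.7, 199.1]
ee_rot: [[1.0, -0.0, 0.0], [-0.0, -1.0, -0.0], [0.0, 0.0, -1.0]]
contact_force: [1.1, 0.3, 0.7]
gripper_width: 0.918
finger_force: 0.0
```

```bash
python3 - <<'E'
from h import *
im,c=cap('wrist','w6.png');s=get_state();print(s['t'],s['position'])
g=im[:,:,:].mean(2)
for n,X in dict(tcp=s['position'],top=[487.9,-290.2,173],wr=[483.5,-296,173]).items():print(n,proj(c,X))
cv2.imwrite('pics/z6.png',cv2.resize(im[150:300,220:420],(800,600))[:,:,::-1])
E
```

```text
14.05 [ 486.77802265 -294.81674836  199.29410491]
tcp [311.42936405 245.49019871]
top [304.04759887 226.72430702]
wr [313.43551289 233.42723889]
```

View pics/z6.png

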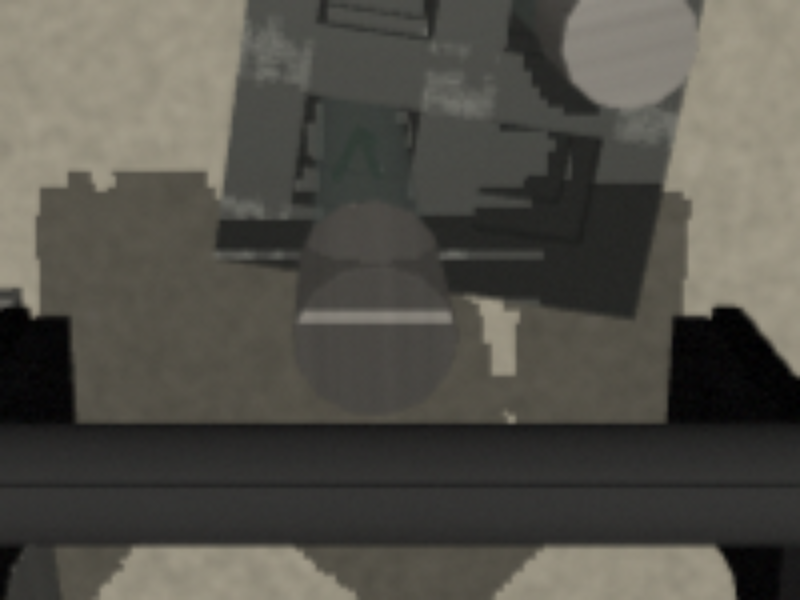

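Near view: the cap's disc is centred at (313.8,235) and the finger gap is centred at column 313, so y is nearly right. x needs about -2 mm. I'll descend and grip the cap.

send_rows --increments '[{"claw": 8,"delta_pos": [-0.2,-0.05,-1.2],"twist": [0,0,0]},{"claw": 8,"delta_pos": [0,0,-1.2],"twist": [0,0,0]},{"claw": 8,"delta_pos": [0,0,-1.2],"twist": [0,0,0]},{"claw": 8,"delta_pos": [0,0,-1.2],"twist": [0,0,0]},{"claw": 8,"delta_pos": [0,0,-1.2],"twist": [0,0,0]},{"claw": 8,"delta_pos": [0,0,-0.2],"twist": [0,0,0]},{"claw": 5,"delta_pos": [0,0,0],"twist": [0,0,0]},{"claw": 4,"delta_pos": [0,0,0],"twist": [0,0,0]},{"claw": 3.2,"delta_pos": [0,0,0],"twist": [0,0,0]},{"claw": 2.8,"delta_pos": [0,0,0],"twist": [0,0,0]},{"claw": 2.2,"delta_pos": [0,0,0],"twist": [0,0,0]},{"claw": 2.2,"delta_pos": [0,0,0],"twist": [0,0,0]},{"claw": 2.2,"delta_pos": [0,0,0],"twist": [0,0,0]},{"claw": 2.2,"delta_pos": [0,0,0],"twist": [0,0,0]}]'

```text
t: 15.8
position: [484.4, -294.7, 137.0]
ee_rot: [[1.0, -0.0, -0.0], [-0.0, -1.0, 0.001], [-0.0, -0.001, -1.0]]
contact_force: [-0.4, 1.1, 0.9]
gripper_width: 0.277
finger_force: 29.9
```

send_rows --increments '[{"claw": 2.2,"delta_pos": [0,0,0.5],"twist": [0,0,0]},{"claw": 2.2,"delta_pos": [0,0,1],"twist": [0,0,0]},{"claw": 2.2,"delta_pos": [0,0,1],"twist": [0,0,0]},{"claw": 2.2,"delta_pos": [0,0,0],"twist": [0,0,0]},{"claw": 2.2,"delta_pos": [0,0,0],"twist": [0,0,0]}]'

```text
t: 16.42
position: [484.7, -295.3, 162.4]
ee_rot: [[1.0, -0.0, 0.001], [-0.0, -1.0, -0.001], [0.001, 0.001, -1.0]]
contact_force: [0.9, 0.4, -0.4]
gripper_width: 0.277
finger_force: 29.9
```

```bash
python3 - <<'E'
from h import *
s=get_state();P=s['position'];print(P,s['contact_force'],s['torque'],s['gripper_width'])
im,c=cap('scene','s7.png'); a,_=load('scene1.png'); a=a[:,:,::-1]
# glass column between cap and rack in before/after images: row profile of cap-bottom edge
for z in(173+25,139+25,139,73):
  print(z,proj(c,[485,-295,z]).round(1),proj(c,[488,-290,z]).round(1))
for r in range(170,226,3): print(r,a[r,152:184:2].mean(1).astype(int),im[r,152:184:2].mean(1).astype(int))
E
```

```text
[ 484.68141586 -295.2853173   162.37179171] [ 0.91850864  0.37841149 -0.43605297] [ 0.19440603 -0.07452269 -0.01176741] 0.27678109279320695
198 [158.3 176.9] [160.7 177.3]
164 [161.3 191.2] [163.6 191.6]
139 [163.4 201.4] [165.7 201.8]
73 [168.8 227.3] [171.  227.7]
170 [ 80  87  89  89 141 156 153 152 162 165  84  85  86  86  87  84] [162 175 174 175 175 176  85   1   5  15 164 173 174 174 174 173]
173 [164 161 166 164 161 162 159 160 161 124  81  87  85  86  86  86] [ 89 179 179 179 177 183  35   5   2  29 172 176 171 175 175 175]
176 [158 158 159 160 161 161 163 163 162 165  86  87  87  88  88  87] [ 37 142  93  81  78  81  31   6   5  42 182 176 176 176 179 177]
179 [164 164 158 158 160 162 162 159 160 111  82  84  84  85  85  81] [ 32  84  80  82  84  84  62  14   7  43 182 175 175 178 178 174]
182 [161 162 163 167 162 162 161 162 166 164 162 164 163 165 164 162] [ 16  83  87  91  90  86  84  26   5  34 171 175 175 176 176 173]
185 [161 161 163 167 164 167 166 164 161 157 160 163 162 159 158 160] [ 10  79  99 111 108 102  81  29   4   5 165 181 176 172 172 174]
188 [162 162 163 
[... 1018 characters left out ...]
172 151 134 140 138 133 124 164 168 171 173 173  95]
212 [160 158 157 160 163 141 123 125 124 121 114 157 159 161 160 157] [173 172 170 171 176 131 139 137 133 126 160 174 171 114  90  90]
215 [157 158 158 155 157 160 121 127 125 125 115 150 157 156 155 157] [171 172 169 167 171 139 138 139 138 118 106  93  88  92  88  85]
218 [154 154 158 159 157 157 122 126 127 125 117 129 156 158 158 157] [167 166 172 172 170 149 135 138 138  78  91  89  90  91 155 175]
221 [163 163 157 157 158 162 136 127 118 117 113  99 117 126 138 126] [177 177 174 171 173 176 118  94  99  83  93  77  74  72  73  63]
224 [75 75 77 75 81 76 85 78 75 74 72 66 38 68 92 74] [39 40 41 42 40 40 75 87 80 80 79 60 42 40 43 45]
```

The scene profile shows the cap's lower edge moved up 11 rows, about 26 mm, so the tube is coming with the grip. I'll draw it out and carry it to the plate while tilting +45° about y.

send_rows --increments '[{"claw": 2.2,"delta_pos": [0,0,1.9],"twist": [0,0,0]},{"claw": 2.2,"delta_pos": [0,0,2],"twist": [0,0,0]},{"claw": 2.2,"delta_pos": [0,0,2],"twist": [0,0,0]},{"claw": 2.2,"delta_pos": [0,0,2],"twist": [0,0,0]},{"claw": 2.2,"delta_pos": [0,0,2],"twist": [0,0,0]},{"claw": 2.2,"delta_pos": [0,0,1.9],"twist": [0,0,0]},{"claw": 2.2,"delta_pos": [0.2,2.7,0],"twist": [0,0,0]},{"claw": 2.2,"delta_pos": [0.2,2.7,0],"twist": [0,3.75,0]},{"claw": 2.2,"delta_pos": [0.2,2.7,0],"twist": [0,3.75,0]},{"claw": 2.2,"delta_pos": [0.2,2.7,0],"twist": [0,3.75,0]},{"claw": 2.2,"delta_pos": [0.2,2.7,0],"twist": [0,3.75,0]},{"claw": 2.2,"delta_pos": [0.2,2.7,0],"twist": [0,3.75,0]},{"claw": 2.2,"delta_pos": [0.2,2.7,0],"twist": [0,3.75,0]},{"claw": 2.2,"delta_pos": [0.2,2.7,0],"twist": [0,3.75,0]},{"claw": 2.2,"delta_pos": [0.2,2.7,0],"twist": [0,3.75,0]},{"claw": 2.2,"delta_pos": [0.2,2.7,0],"twist": [0,3.75,0]},{"claw": 2.2,"delta_pos": [0.2,2.7,0],"twist": [0,3.75,0]},{"claw": 2.2,"delta_pos": [0.2,2.7,0],"twist": [0,3.75,0]},{"claw": 2.2,"delta_pos": [0.2,0.7,0],"twist": [0,3.75,0]},{"claw": 2.2,"delta_pos": [0,0,0],"twist": [0,0,0]}]'

```text
t: 18.98
position: [511.0, 36.1, 278.2]
ee_rot: [[0.706, 0.001, -0.708], [0.0, -1.0, -0.001], [-0.708, 0.001, -0.706]]
contact_force: [-0.9, -0.2, -0.6]
gripper_width: 0.283
finger_force: 29.9
```

send_rows --increments '[{"claw": 2.2,"delta_pos": [0,0,-1.7],"twist": [0,0,0]},{"claw": 2.2,"delta_pos": [0,0,-1.8],"twist": [0,0,0]},{"claw": 2.2,"delta_pos": [0,0,-1.8],"twist": [0,0,0]},{"claw": 2.2,"delta_pos": [0,0,-1.7],"twist": [0,0,0]},{"claw": 2.2,"delta_pos": [0,0,0],"twist": [0,0,0]},{"claw": 2.2,"delta_pos": [0,0,0],"twist": [0,0,0]}]'

```text
t: 19.73
position: [510.7, 35.8, 210.2]
ee_rot: [[0.707, -0.0, -0.707], [-0.0, -1.0, 0.0], [-0.707, 0.0, -0.707]]
contact_force: [0.3, -0.0, 0.1]
gripper_width: 0.276
finger_force: 29.9
```

```bash
python3 - <<'E'
from h import *
s=get_state();P=np.array(s['position']);d=np.array(s['ee_rot'])[:,2];print(s['t'],P,d,s['gripper_width'],s['contact_force'],s['joint_positions'])
im,c=cap('scene','s8.png');a,_=load('s3.png' if 0 else 'scene1.png')
for k in(-19,17,46.5,100,129):X=P+d*k;print(k,X.round(),proj(c,X).round(1))
print('plate',proj(c,[478.6,36,20]))
# tube in scene: difference against start picture, around predicted axis
D=np.abs(im[:,:,::-1].astype(int)-a.astype(int)).max(2)
for r in range(135,205,4):print(r,D[r,290:350:3])
# basket on hook still, tip region compare with s4
b,_=load('s4.png');D2=np.abs(im[:,:,::-1].astype(int)-b.astype(int)).max(2);print('hook diff',D2[148:215,425:460].mean(), (D2[148:215,425:460]>40).mean())
E
```

```text
19.725 [510.7261094   35.77664106 210.21028173] [-7.06941171e-01  3.80714737e-05 -7.07272352e-01] 0.2755495434748628 [ 0.31405099 -0.00992546  0.10312783] [ -5.95802281  44.40501347  70.42143841  -4.47500456 109.94895398
  84.26496479]
-19 [524.  36. 224.] [318.7 158.1]
17 [499.  36. 198.] [316.9 163.8]
46.5 [478.  36. 177.] [315.4 168.2]
100 [440.  36. 139.] [313.  175.6]
129 [420.  36. 119.] [311.7 179.4]
plate [317.22192777 228.11692794]
135 [ 17  15   6  10 152 156 158 161 130  91 143 137 141 143 141 144 146 144
 142 124]
139 [ 11  12  11  16 121 148 150 164 166 153 104  89 126 137 142 139 128  93
 131 163]
143 [ 14  18  14  21  35  41  65 152 155 161 158 154 128 125 127 135 154 161
 166 163]
147 [ 13  11  11   7  27  45  47  22 145 112 166 166 155 161 160 163 158 163
 163 166]
151 [  7  14  16   1  26  48  52  17 155 157 163 162 159 159 159 163 156 170
 166 166]
155 [ 14   8  10   6  19 108  46  23 140 153 163 163 158 159 158 145 131 141
 136 140]
159 [ 14  13   6  12  12  18  51 146 148  81  75  74 153 144 133 158 156 157
 152 160]
163 [  6  33  11  15  26 153 156 151 161 146 136 129 147 110  28 147 154 161
 162 153]
167 [ 33  78  87  93  20  84 162 175 161  64  52  15  20  15  16  45  73  69
  69  72]
171 [ 91  95  95  95  96 101 102  29  54  71  49  13  13  15  14   6  72  70
  73  72]
175 [ 91  91  94  92  93  96  93  32 107  55   3  15  15  13  12  17  73  71
  73  72]
179 [92 97 93 95 93 95 95 38 37 53 16 34 60 76 92 15 74 70 68 71]
183 [ 94  96 101  97  94  38  17  45  30  59 112  26  54  35  47  51  74  70
  72  71]
187 [ 9 14 77 74 74 75 74 76 34 64 73 73 71 55 27 73 72 70 73 69]
191 [11 27 74 74 74 73 73 75 16 59 73 71 71 77 31 73 73 72 71 70]
195 [12  7 73 71 70 72 71 77 18 59 68 70 68 74 25 71 74 69 72 74]
199 [14 14 72 70 74 71 68 74  6 44 70 72 69 75 31 70 72 10 69 76]
203 [11 13  8  7 69 72 67 71  6 35 69 68 71 75 30 75 65 16 15 13]
hook diff 12.521961620469083 0.07761194029850746
```

```bash
python3 - <<'E'
from h import *
im,_=load('s8.png')
for r in range(155,196,3):print(r,im[r,296:350:2].mean(1).astype(int), im[r,312].tolist())
w,c=cap('wrist','w8.png');s=get_state();P=np.array(s['position']);R=np.array(s['ee_rot'])
for k in(17,46.5,100,129):
  u,v=proj(c,P+R[:,2]*k);print(k,u,v)
  if 0<=v<400: print(w[int(v),int(u)-40:int(u)+41:4].mean(1).astype(int))
E
```

```text
155 [41 40 38 16 18 17 16 15 18 20 17 10  6  8 12 14 17  8 15 14 23 30 31 31
 28 11 82] [21, 17, 17]
158 [13 16 18 16 15 22 26 37 40 34 46 90 91 94 91 22  8  3 30 32 17 20 19 15
 17 17 32] [23, 43, 55]
161 [64 58 41 34 12 17 16 17 20 19 20 44 39 38 39 47 43 39 36 37 18 14 19 19
 19 12 20] [23, 19, 19]
164 [ 41  43  39  45  16  18  16  16  17  17  13  47  51  63  96  18  22 162
 177  42  12  13  10  11  16  15  78] [18, 19, 15]
167 [169 173 173  74   6   5   3  10   8  12  27 120 117 156 178 179 174 176
 176 168  87  92  95  95  96  95  95] [10, 10, 6]
170 [174 174 179 172 172 177 177 187 129 124 123 103 121 172 172 172 173 175
 173 171  88  92  89  91  90  89  91] [124, 132, 133]
173 [172 176 176 176 175 175 176 165 120  93  96 108 130 172 170 170 172 171
 170 172 118  89  92  93  92  89  93] [115, 123, 124]
176 [174 175 175 177 177 176 175 137 123  76 107 119 165 173 172 170 169 170
 167 169 120  90  90  92  91  92  90] [119, 126, 126]
179 [177 178 176 176 175 178 175 128 122 121 122 120 176 176 176 173 167 169
 170 169 170  87  91  89  87  91  91] [117, 126, 125]
182 [178 177 175 1
[... 334 characters left out ...]
97, 101]
191 [92 95 95 92 95 94 93 93 93 91 92 91 92 92 90 93 93 93 94 92 92 92 93 94
 91 90 91] [87, 94, 99]
194 [91 93 91 90 92 93 91 92 91 89 91 92 93 91 90 89 89 90 92 94 93 94 92 93
 91 93 90] [85, 92, 97]
17 311.0318451030821 233.30984533135694
[ 5  5  7 12  7 33 62 70 72 71 70 73 69 70 68 59 42  9 10  2  8]
46.5 311.14723476093684 217.437473084357
[161 162 158 161 163 162 122 112 112 111 112 112 111 110 133 157 157 159
 156 160 157]
100 311.29473209134596 197.14854444709343
[163 161 158 163 160 164 163 110 114  86  55 113 111 123 162 163 157 160
 157 158 161]
129 311.3534198328736 189.07577867950928
[108  86  86  86  87  88  86  80  80  81  81  80  80  87 162 163 161 164
 162 161 158]
```

Both views put the glass where the held axis predicts: scene columns 310–320 ending at row 184, and centred at column 311 in the wrist view. Handing in.

```bash
python3 -c "
from station import order;print(order.hand_in())"
```

```text
the job is handed in; nothing more can be done
None
```

The job is handed in at about 20 s: the basket hangs by its bail on the hook, released, and the tall tube is held at 45°, cap up, over the middle of the plate with its foot about 9 cm above it.

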